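# Let off a ratchet clamp and take out the glued block

## Task

The glued pine block in the ratchet clamp is cured. Throw the pawl's lever over, take up the crank a touch, only enough for the loaded pawl to spring clear without crushing the block, then ease the crank back in the hand (it must not fly back, nor be forced against the pawl) until the jaw has backed off by at least a centimetre, and lay the block flat on the open bench to the right of the clamp, beyond the lever. Leave the things lying around where they are.

Things in the scene. Friction and masses are not known exactly. Their poses are not given: they have to be found in the camera images.
- clamp: Ratchet bench clamp on a grey plate (x -45..72, y -186..149 mm, 10 mm thick) bolted to the bench. Origin: on the bench under the middle line of its rail; x away from the robot, y along the rail to its left end, z up. Rail: 30 mm wide, top z = 30 mm; on it from left to right back stop, block, sprung pad, sliding jaw (42 mm wide, top z = 61 mm), rack. Ratchet wheel: radius 42, top z = 58 mm
- back_stop: Fixed jaw at the left end of the rail, grey, 42 x 28 mm, top z = 61 mm. Origin: on the bench under the middle of its face that touches the block; axes as the clamp's. The force of the block on it is the squeeze on the block: 22 to 38 N as found, about 14 N more when the pawl comes free; over 57 N crushes the block
- block: Pine block 44 x 100 x 19 mm, about 50 g; origin at the centre of its underside, length along its y. It lies on the rail (underside at z = 30 mm), squeezed endwise between back stop and pad; its sides stand 7 mm out over the rail, so it can be gripped across its 44 mm from above
- wheel (a joint): Angle of ratchet wheel and crank (rad), 0 as found, held by the pawl. Positive = backward = anticlockwise from above = jaw opens, 20 mm per rad, stop at 0.75; negative = tighter. Lever thrown, the pawl comes free at -0.03 to -0.045; each 0.01 more adds 3.7 N of squeeze. Torque, pawl free: 0.02 m x squeeze + 0.12 N m. Freed and let go it flies back (over 3 rad/s is too fast)
- axle (a point): On the wheel's upright axle, at x = 28, y = -105 mm in the clamp's frame, z = 54 mm
- knob_mid (a point): Middle (z = 90 mm) of the black crank knob, an upright, freely spinning handle 23 mm in diameter, z = 71 to 110 mm, 70 mm from the axle. As found it stands 90 degrees anticlockwise from the clamp's x axis, seen from the axle, and passes 9 mm above the jaw. Freeing the pawl takes 9 to 16 N here, forward, built up by small steps; about 18 N crushes the block
- pawl_lever (a joint): Angle of the pawl's throw-over lever (rad): 0 pawl sprung into the wheel, 0.75 thrown (end stop), anticlockwise from above. It stays where it is left and takes about 5 N at its post. Thrown past 0.6, its spring pulls the pawl outward, but the loaded, undercut tooth keeps the pawl in until the wheel is turned forward a little; then the pawl snaps out and stays out
- lever_grip (a point): On the upright black-topped post (17 mm in diameter, z = 67 to 100 mm) at the end of the lever; point at z = 86 mm. The lever's pivot is 55 mm from it, at x = 47.5, y = -161 mm in the clamp's frame. As found the lever points along the clamp's -y; it is thrown toward the clamp's +x
- pawl: The steel pawl, 45 mm long, z = 49 to 59 mm, hinged at the foot of the lever. Origin on its pivot, at bench height. It carries 9 to 24 N as found, and breaks over 55 N
- pawl_nose (a point): The pawl's tip, z = 54 mm. 35 mm from the axle when engaged, up to 40 mm as it starts to slip out; beyond 43 mm it is clear of the teeth; 57 to 59 mm when it has sprung out
- try_square: bystander: engineer's square, 187 x 100 x 19 mm, left on the bench; origin under its middle
- marker: bystander: marker pen, 137 x 19 mm, lying at the right near the bench edge; origin under its middle
- star_knob: bystander: yellow six-lobed knob, 36 x 32 x 28 mm, in front of the clamp; origin under its middle
- cap_screw: bystander: black cap screw standing on its head, 11 x 24 mm, in front of the clamp; origin under its middle
- tape_measure: bystander: orange tape measure, 36 x 74 x 62 mm, at the left of the clamp; origin under its middle
- ball_adapter: bystander: polished round adapter with a ball-like stem, 43 mm across, 36 mm high, in front of the clamp; origin under its middle

How it is judged (in metres and radians):
On the way, in this order (a step that is already met when the one before it is completed fails the run):
1. the pawl is out of the wheel's teeth while the jaw still holds the block (horizontal distance between pawl_nose and axle above 0.043 m and value of joint wheel below 0.02 rad and contact force between block and back_stop above 5 N), for 0.1 s.
2. the wheel is eased back until the jaw has backed off by a centimetre, the block still on the rail (value of joint wheel above 0.48 rad and height (world z) of block below 0.036 m), for 0.2 s.
At the end, for the whole second after the job is handed in: The pawl is clear of the wheel (tip over 43 mm from the axle), the jaw has backed off by 9.6 mm or more (wheel over 0.48 rad), and the block lies flat and still on the bench top to the right of the clamp, its middle more than 240 mm to the right of the clamp's origin (value of joint wheel above 0.48 rad and horizontal distance between pawl_nose and axle above 0.043 m and height (world z) of block below 0.006 m and angle between block's own z axis and vertical below 0.1 rad and y of block in the frame of clamp below -0.24 m and linear speed of block below 0.02 m/s); the robot touches nothing.
It fails at once if the block is crushed: squeezed with more than 57 N against the back stop (contact force between block and back_stop above 57 N).
It fails at once if the wheel is forced against the pawl: more than 55 N on the pawl (contact force between pawl and anything else above 55 N).
It fails at once if the crank flies back: faster than 3 rad/s (velocity of joint wheel above 3 rad/s).
It fails at once if a bystander is shifted by more than 30 mm (distance of any of try_square, marker, star_knob, ball_adapter, cap_screw, tape_measure from where it was at the start of the episode above 0.03 m).
It also fails if it takes over 67 s, if anything falls off the work surface, if the arm or the gripper's body presses on something with over 40 N, if the wrist force passes 120 N, or if a joint passes its speed limit or range.

## Robot

A 7-joint arm with a two-finger parallel gripper is mounted at the origin on a cart in front of the work surface, level with it; the furniture and walls round the work are solid. World frame = base frame: x ahead of the robot, y to its left, z up, the work surface at z = 0. Lengths are in mm, angles in rad, forces in N, time in s.
With the tool pointing down it reaches from about 425 to 925 mm from the base axis. Payload 6.8 kg.
Tool frame: the origin (TCP) lies at the very end of the fingers, on their centre line; the grasp point (between the pads) lies 19 mm behind it; z points along the fingers, y is the line along which they close (so a half turn about z gives the same grasp; the last joint's range is limited). The gripper opens to 88 mm and grips with 3 to 60 N. Pads are 20 mm wide; open, the fingers measure 115 mm over their backs; the gripper's body (75 mm by 178 mm) begins 61 mm behind the grasp point.
Start: joints at [-1.363, 0.477, 0.022, 1.555, -0.011, 1.109, -0.083], TCP at [209.636, 641.639, 222.664] pointing down, gripper open.
Joint ranges: [-2.96, 2.96], [-0.34, 2.1], [-1.41, 1.46], [0.24, 2.44], [-1.37, 4.51], [0.17, 1.92], [-2.96, 2.96]. Speed limits (rad/s): [2.39, 2.39, 3.14, 3.14, 3.14, 3.14, 3.14].

## Interface

Orientations are given as a 3x3 rotation matrix whose columns are the frame's x, y, z axes.
In Python, from plant import * gives the robot as it stands. The module is installed in compiled form; this text tells all that it offers.
- The arm moves only by the tool jog_arm, never from a script. Its argument "steps" is a list of rows, each a list of 7 numbers: the shift along the tool's x, y, z in m, then the turn, a rotation vector about the tool's x, y, z in degrees, then the gripper's target within -1 to 1 (fully open at 1, half-way at 0, shut at -1). In form: [[dx, dy, dz, ax, ay, az, fingers], ...]. A call has 1 to 8 rows; each row shifts and turns the commanded pose from where the row before left it, along the tool's axes as they then stand; what a row does not reach is not made up. A row lasts 1/8 s, in which the tool goes at most 62.5 mm and 10.7 degrees, less where a joint would pass 70% of its speed; a pose out of reach is approached as far as the arm can. A call with a gripper value outside its range is refused whole. The fingers move at their own pace and stop on an object; the grip force is fixed at half the most. Time passes only in rows, so rows that do not move let the fingers close. It gives the time, the measured TCP pose, the force, the opening and the grip force at its end, in the units of the state.
- get_state(): the state, without advancing time (a new reading comes with each control period).
- snapshot(name): name is "side" or "top"; returns a dict with "pixels" (384x512x3 uint8, red, green, blue), "fx", "fy", "cx", "cy" (pixels), "world_from_camera" (4x4, takes a point from camera to world coordinates). Camera axes: x right, y down, z forward; pixel columns grow to the right and rows downward; lengths in mm; the calibration is good to about 2 mm. A picture is of the moment at which its call begins. There is no depth.
- finish_job(): hands the job in; it is judged then, once.
The state is a dict: "clock": time; "qpos": joint angles; "dq": joint speeds; "tau": joint torques, N m; "ee_pos": TCP position; "ee_rot": TCP orientation; "wrist_force": force on the tool from outside, world axes, zero at the start; "moment": the same for the moment, N m; "grip_width": opening from 0.0 (shut) to 1.0 (fully open); "gripper_force": force on a finger pad.
Only numpy, scipy, OpenCV 4.12 (cv2) and the standard library are available. Lean on these libraries where they do the work, as an engineer would, in place of code of your own. Each camera call takes 0.05 s, during which the arm holds its last target. There are 200 camera calls.

## Working session

There is one attempt and no reset: what is moved stays moved. The work goes in short steps, Python scripts to look and compute and a tool call to move; the robot and the scene stay as the last step left them, time stands still between calls to the robot, and variables do not carry over. Pictures are saved under pics/ and viewed, at most 10 in all, crops included, and the job is handed in when it is done.

Besides the shell and the picture viewer there is one more tool, called after "Emit:" as name(argument=value, ...), one argument or row to a line, values as JSON. jog_arm: Moves the arm, as the interface text tells. Its arguments: {"type":"object","properties":{"steps":{"type":"array","items":{"type":"array","items":{"type":"number"}}}},"required":["steps"]}

```bash
mkdir -p pics; python3 - <<'E'
from plant import *
import cv2,numpy as np
for n in("top","side"):
    s=snapshot(n); cv2.imwrite(f"pics/{n}0.png",s["pixels"][:,:,::-1]); np.savez(f"{n}0.npz",**s)
    print(n,s["fx"],s["fy"],s["cx"],s["cy"],np.round(s["world_from_camera"],3).tolist())
st=get_state(); print({k:np.round(v,3).tolist() for k,v in st.items()})
E
```

```text
top 389.25978524898534 389.25978524898534 255.21527682405682 188.94429713543812 [[0.009, -0.991, 0.134, 286.757], [-1.0, -0.011, -0.015, 29.192], [0.016, -0.134, -0.991, 1191.091], [0.0, 0.0, 0.0, 1.0]]
side 499.4942473347737 499.4942473347737 263.34446451685915 185.32115275794396 [[-0.996, -0.065, 0.062, 361.743], [-0.089, 0.616, -0.783, 1160.36], [0.013, -0.785, -0.619, 988.629], [0.0, 0.0, 0.0, 1.0]]
{'clock': 0.1, 'qpos': [-1.363, 0.478, 0.022, 1.556, -0.011, 1.109, -0.083], 'dq': [-0.0, -0.003, 0.001, -0.002, 0.001, 0.003, 0.001], 'tau': [0.004, -58.41, 1.54, -27.331, -0.054, 0.013, 0.0], 'ee_pos': [209.453, 641.133, 221.817], 'ee_rot': [[-0.951, 0.311, -0.0], [0.311, 0.951, -0.002], [-0.0, -0.002, -1.0]], 'wrist_force': [-0.529, -0.215, -0.312], 'moment': [0.034, 0.045, 0.016], 'gripper_force': 0.0, 'grip_width': 1.0}
```

View pics/top0.png

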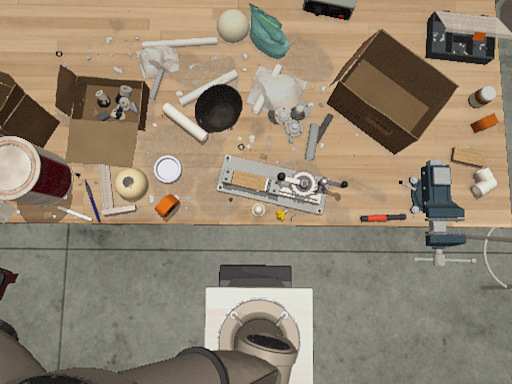

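View pics/side0.png

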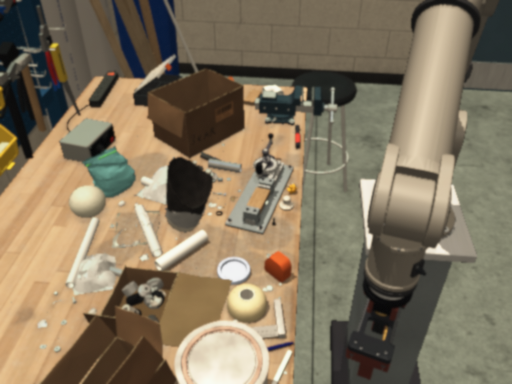

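```bash
python3 - <<'E'
import cv2,numpy as np
t=cv2.imread("pics/top0.png")[145:230,205:355]; s=cv2.imread("pics/side0.png")[125:235,220:310]
t=cv2.resize(t,None,fx=5.3,fy=5.3,interpolation=cv2.INTER_CUBIC)
cv2.imwrite("pics/c1.png",t); cv2.imwrite("pics/c2.png",cv2.resize(s,None,fx=5.4,fy=5.4,interpolation=cv2.INTER_CUBIC))
E
```

```text
(no output)
```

View pics/c1.png

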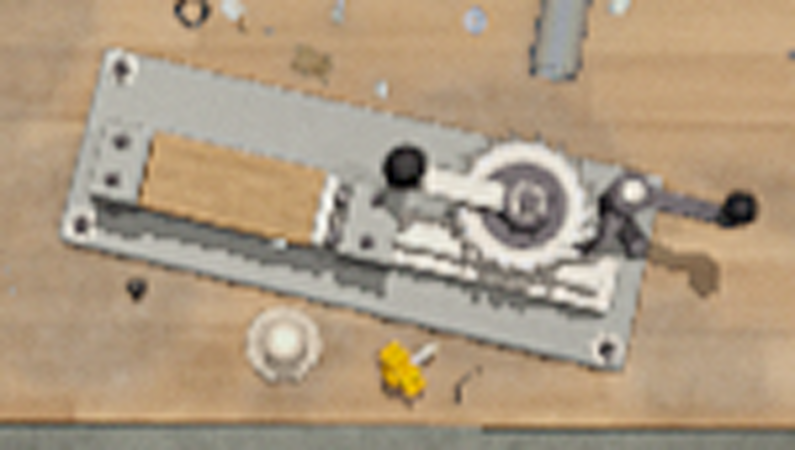

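View pics/c2.png

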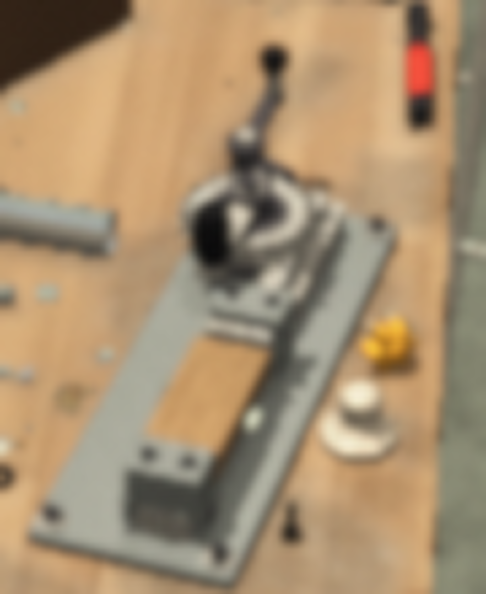

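Top crop (c1): the plate corners are at about (108,48), (62,242), (620,368) and (662,175). The knob top is at (405,167), the lever post top at (740,208) and the axle at (528,203). Side crop (c2): the knob is at (212,232) and the lever post at (274,60). The tray and marker are well clear of the clamp.

```bash
cat > h.py <<'E'
import cv2,numpy as np
from scipy.spatial.transform import Rotation as R
def ray(s,u,v):
    T=s["world_from_camera"]; d=T[:3,:3]@[(u-s["cx"])/s["fx"],(v-s["cy"])/s["fy"],1]; return T[:3,3],d
def onz(s,u,v,z):
    o,d=ray(s,u,v); return o+d*(z-o[2])/d[2]
def proj(s,p):
    T=s["world_from_camera"]; c=T[:3,:3].T@(np.array(p)-T[:3,3]); return c[0]/c[2]*s["fx"]+s["cx"],c[1]/c[2]*s["fy"]+s["cy"]
def dark(s,box,thr=60):
    x0,y0,x1,y1=box; g=s["pixels"][y0:y1,x0:x1].max(2)
    n,l,st,c=cv2.connectedComponentsWithStats((g<thr).astype(np.uint8)); 
    return [(c[i]+[x0,y0],st[i,4]) for i in range(1,n) if st[i,4]>5]
E
python3 - <<'E'
from h import *
t=dict(np.load("top0.npz")); s=dict(np.load("side0.npz"))
cc=lambda u,v:((u+.5)/5.3-.5+205,(v+.5)/5.3-.5+145)
# plate by mask
im=t["pixels"].astype(int); 
px=[cc(*p) for p in[(108,48),(62,242),(620,368),(662,175)]]
W=np.array([onz(t,u,v,10)[:2] for u,v in px]); C=np.array([(72,149),(-45,149),(-45,-186),(72,-186)],float)
Wc=W-W.mean(0);Cc=C-C.mean(0); a=np.arctan2((Cc[:,0]*Wc[:,1]-Cc[:,1]*Wc[:,0]).sum(),(Cc*Wc).sum())
M=np.array([[np.cos(a),-np.sin(a)],[np.sin(a),np.cos(a)]]); o=W.mean(0)-M@C.mean(0)
print("yaw",np.degrees(a),"org",o,"res",(W-(C@M.T+o)).round(1).tolist())
P=lambda x,y:(M@[x,y]+o).round(1)
print("axle",P(28,-105),onz(t,*cc(528,203),62)); 
print("knob",P(28,-35),onz(t,*cc(405,167),110)); print("lever",P(47.5,-216),onz(t,*cc(740,208),100)); print("block",P(0,0))
for n,q in(("top",t),("side",s)):
  for b in([270,165,360,195],) if n=="top" else([250,130,275,175],):
    for c,ar in dark(q,b): print(n,c.round(1),ar,onz(q,*c,105).round(1))
for n,p in(("knob",P(28,-35)),("lever",P(47.5,-216))): print(n,"side proj",proj(s,[*p,100]))
# block mask: tan in top
hs=cv2.cvtColor(t["pixels"],cv2.COLOR_RGB2HSV)
m=((hs[...,1]>90)&(hs[...,0]>8)&(hs[...,0]<25)).astype(np.uint8); k=np.zeros_like(m);k[166:194,229:270]=1
m&=k; n,l,st,c=cv2.connectedComponentsWithStats(m); i=1+st[1:,4].argmax(); r=cv2.minAreaRect(np.argwhere(l==i)[:,::-1].astype(np.float32)); print(r,st[i])
b=[onz(t,*p,49)[:2].round(1) for p in cv2.boxPoints(r)]; print(b,np.mean(b,0),[np.linalg.norm(b[0]-b[1]),np.linalg.norm(b[1]-b[2])])
print([((M.T@(np.mean(b,0)-o))).round(1)])
E
```

```text
yaw -12.359375117773345 org [454.48931712 -21.62929198] res [[-0.4, -2.0], [-0.7, -2.7], [1.4, 2.9], [-0.3, 1.8]]
axle [ 459.4 -130.2] [ 459.45057145 -131.24267265   62.        ]
knob [474.3 -61.8] [470.75168502 -59.03380234 110.        ]
lever [ 454.7 -242.8] [ 452.17926044 -239.83394621  100.        ]
block [454.5 -21.6]
top [280.7 176.5] 39 [470.5 -58.7 105. ]
top [318.6 183.4] 8 [ 452. -166.  105.]
top [343.2 184.6] 28 [ 449.3 -235.8  105. ]
top [301.9 187.2] 8 [ 440.4 -118.4  105. ]
side [270.1 135.9] 8 [ 450.9 -219.   105. ]
side [265.2 154.2] 11 [ 458.  -112.7  105. ]
side [259.  168.9] 65 [469.6 -34.1 105. ]
side [268.8 163.5] 10 [442.9 -64.7 105. ]
knob side proj (np.float64(258.35100459511676), np.float64(164.74355229797683))
lever side proj (np.float64(269.5178675949133), np.float64(133.21778101511612))
((247.92127990722656, 180.33441162109375), (33.09618377685547, 14.42947769165039), 13.240520477294922) [231 170  35  21 478]
[array([457. ,  86.9]), array([499.4,  77.8]), array([477.6, -18.4]), array([435.4,  -8.8])] [467.35   34.375] [np.float64(43.36553931406824), np.float64(98.63914030444505)]
[array([ 0.6, 57.5])]
```

Emit:
jog_arm(
  steps=[
    [-0.045,-0.04,0,0,0,0,0],
    [-0.045,-0.04,0,0,0,0,0],
    [-0.045,-0.04,0,0,0,0,0],
    [-0.045,-0.04,0,0,0,0,0],
    [-0.045,-0.04,0,0,0,0,0],
    [-0.045,-0.04,0,0,0,0,0],
    [-0.045,-0.04,0,0,0,0,0],
    [-0.045,-0.04,0,0,0,0,0],
  ],
)

```text
clock: 1.1
ee_pos: [453.0, 223.8, 222.6]
ee_rot: [[-0.951, 0.31, -0.0], [0.31, 0.951, 0.0], [0.0, 0.0, -1.0]]
wrist_force: [1.0, 1.0, -0.7]
grip_width: 0.5
gripper_force: 0.0
```

Emit:
jog_arm(
  steps=[
    [-0.018,-0.055,0,0,0,0,0],
    [-0.018,-0.055,0,0,0,0,0],
    [-0.018,-0.055,0,0,0,0,0],
    [-0.018,-0.055,0,0,0,0,0],
    [-0.018,-0.055,0,0,0,0,0],
    [-0.018,-0.055,0,0,0,0,0],
    [-0.018,-0.055,0,0,0,0,0],
    [-0.018,-0.055,0,0,0,0,0],
  ],
)

```text
clock: 2.1
ee_pos: [452.3, -238.9, 222.6]
ee_rot: [[-0.951, 0.31, 0.0], [0.31, 0.951, 0.0], [-0.0, 0.0, -1.0]]
wrist_force: [0.9, 0.9, -0.7]
grip_width: 0.499
gripper_force: 0.0
```

Emit:
jog_arm(
  steps=[
    [0,0,0,0,0,10.4,0],
    [0,0,0,0,0,10.4,0],
    [0,0,0,0,0,10.4,0],
    [0,0,0,0,0,10.4,0],
    [0,0,0,0,0,10.4,0],
    [0,0,0,0,0,10.4,0],
    [0,0,0,0,0,0,0],
  ],
)

```text
clock: 2.98
ee_pos: [452.5, -237.1, 222.4]
ee_rot: [[-0.167, 0.986, -0.001], [0.986, 0.167, 0.0], [0.0, -0.001, -1.0]]
wrist_force: [0.1, -0.6, 0.2]
grip_width: 0.498
gripper_force: 0.0
```

```bash
cat >> h.py <<'E'
def tool(target,rot=None):
    from plant import get_state
    st=get_state(); Rm=np.array(st["ee_rot"]); return (Rm.T@(np.array(target)-st["ee_pos"])).round(1), np.round(st["ee_pos"],1), np.degrees(np.arctan2(Rm[1,1],Rm[0,1])).round(1), np.round(st["qpos"],2)
E
python3 - <<'E'
from h import *
print(tool([453,-241,69]))
from plant import *
s=snapshot("top"); cv2.imwrite("pics/t1.png",cv2.resize(s["pixels"][150:225,240:370,::-1],None,fx=6,fy=6,interpolation=cv2.INTER_CUBIC))
E
```

```text
(array([-4.000e+00, -1.000e-01,  1.534e+02]), array([ 452.5, -237.1,  222.4]), np.float64(9.6), array([-0.29,  0.25,  0.77,  1.98, -0.21,  0.99,  0.75]))
```

Emit:
jog_arm(
  steps=[
    [-0.003,0.001,0.05,0,0,0,0],
    [0,0,0.05,0,0,0,0],
    [0,0,0.03,0,0,0,0],
    [0,0,0.022,0,0,0,0],
    [0,0,0,0,0,0,0],
  ],
)

```text
clock: 3.65
ee_pos: [452.9, -239.7, 69.4]
ee_rot: [[-0.168, 0.986, -0.003], [0.986, 0.168, 0.001], [0.002, -0.003, -1.0]]
wrist_force: [1.0, -0.2, -0.1]
grip_width: 0.497
gripper_force: 0.0
```

Emit:
jog_arm(
  steps=[
    [0,0,0,0,0,0,-0.7],
    [0,0,0,0,0,0,-0.7],
    [0,0,0,0,0,0,-0.7],
    [0,0,0,0,0,0,-0.7],
  ],
)

```text
clock: 4.15
ee_pos: [453.9, -240.8, 71.3]
ee_rot: [[-0.165, 0.986, 0.0], [0.986, 0.165, -0.001], [-0.001, 0.0, -1.0]]
wrist_force: [-2.7, -1.3, 6.8]
grip_width: 0.185
gripper_force: 30.0
```

Emit:
jog_arm(
  steps=[
    [-0.0016,0.0047,0,0,0,0,-0.7],
    [-0.0012,0.0048,0,0,0,0,-0.7],
    [-0.0008,0.0049,0,0,0,0,-0.7],
    [-0.0003,0.0049,0,0,0,0,-0.7],
    [0.0001,0.005,0,0,0,0,-0.7],
    [0.0006,0.0049,0,0,0,0,-0.7],
    [0.001,0.0048,0,0,0,0,-0.7],
    [0.0014,0.0048,0,0,0,0,-0.7],
  ],
)

```text
clock: 5.15
ee_pos: [491.0, -239.1, 71.4]
ee_rot: [[-0.162, 0.987, -0.0], [0.987, 0.162, -0.006], [-0.006, -0.001, -1.0]]
wrist_force: [-5.3, -11.1, 5.3]
grip_width: 0.187
gripper_force: 30.0
```

Emit:
jog_arm(
  steps=[
    [0,0,0,0,0,0,-0.7],
    [0,0,0,0,0,0,-0.7],
  ],
)

```text
clock: 5.4
ee_pos: [492.1, -238.3, 71.4]
ee_rot: [[-0.163, 0.987, 0.001], [0.987, 0.163, -0.005], [-0.005, 0.0, -1.0]]
wrist_force: [-3.5, -8.9, 0.5]
grip_width: 0.189
gripper_force: 30.0
```

Emit:
jog_arm(
  steps=[
    [0.001,0.0012,0,0,0,0,-0.7],
    [0,0,0,0,0,0,0],
    [0,0,0,0,0,0,0],
    [0,0,0,0,0,0,0],
    [0,0,-0.04,0,0,0,0],
    [0,0,-0.04,0,0,0,0],
    [0,0,-0.02,0,0,0,0],
  ],
)

```text
clock: 6.28
ee_pos: [494.5, -233.3, 172.6]
ee_rot: [[-0.166, 0.986, 0.003], [0.986, 0.166, -0.0], [-0.001, 0.002, -1.0]]
wrist_force: [-0.2, 0.0, -0.3]
grip_width: 0.497
gripper_force: 0.0
```

```bash
python3 - <<'E'
from h import *
from plant import *
s=snapshot("side"); cv2.imwrite("pics/s1.png",cv2.resize(s["pixels"][110:200,215:315,::-1],None,fx=6,fy=6,interpolation=cv2.INTER_CUBIC))
for c,ar in dark(s,(245,125,280,178)): print(c.round(1),ar,onz(s,*c,98).round(1))
print(tool([472,-60.5,171]))
E
```

```text
[258.  136.2] 10 [ 491.1 -223.6   98. ]
[265.2 154. ] 10 [ 458.8 -123.8   98. ]
[268.8 163.5] 10 [443.5 -74.4  98. ]
[259.4 169.3] 73 [469.3 -41.5  98. ]
(array([174.8,   5.5,   3.1]), array([ 495.4, -233.8,  174.3]), np.float64(9.5), array([-0.25,  0.39,  0.73,  1.95, -0.33,  0.92,  0.81]))
```

View pics/s1.png

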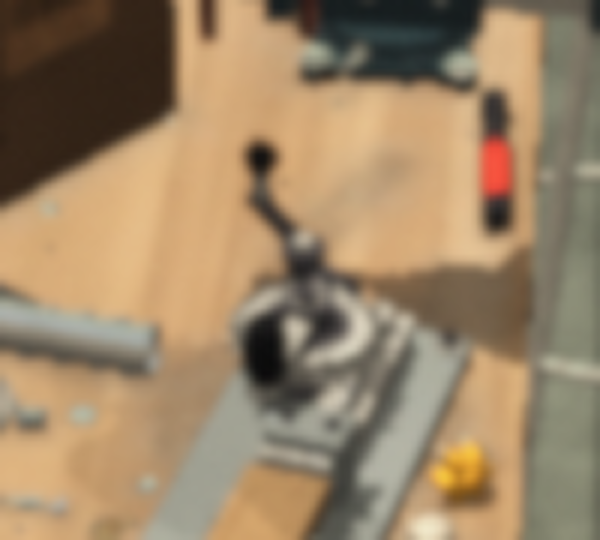

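The lever is thrown: its post moved about 40 mm in +x and now shows at (260,157) in the crop. Next I straddle the crank knob.

Emit:
jog_arm(
  steps=[
    [0.058,0.002,0,0,0,0,0],
    [0.058,0.002,0,0,0,0,0],
    [0.058,0.002,0,0,0,0,0],
    [0.0,0,0.03,0,0,0,0],
    [0,0,0.03,0,0,0,0],
    [0,0,0,0,0,0,0],
  ],
)

```text
clock: 7.08
ee_pos: [468.9, -60.3, 108.9]
ee_rot: [[-0.166, 0.986, -0.005], [0.986, 0.166, -0.001], [0.0, -0.005, -1.0]]
wrist_force: [0.5, -0.2, 0.1]
grip_width: 0.504
gripper_force: 0.0
```

```bash
python3 - <<'E'
from h import *
print(tool([472.0,-60.5,74]))
E
```

```text
(array([-0.8,  3.2, 34.9]), array([468.9, -60.3, 108.9]), np.float64(9.5), array([-0.56,  0.37,  0.67,  2.16, -0.34,  0.72,  0.51]))
```

Emit:
jog_arm(
  steps=[
    [-0.001,0.003,0.02,0,0,0,0],
    [0,0,0.015,0,0,0,0],
    [0,0,0,0,0,0,0],
    [0,0,0,0,0,0,-0.3],
    [0,0,0,0,0,0,-0.3],
    [0,0,0,0,0,0,-0.3],
  ],
)

```text
clock: 7.82
ee_pos: [474.2, -61.1, 76.1]
ee_rot: [[-0.165, 0.986, 0.001], [0.986, 0.165, 0.0], [0.0, 0.001, -1.0]]
wrist_force: [-0.6, -0.2, -0.1]
grip_width: 0.35
gripper_force: 0.0
```

Emit:
jog_arm(
  steps=[
    [0,0,0,0,0,0,-0.4],
    [0,0,0,0,0,0,-0.4],
    [0,0,0,0,0,0,-0.4],
  ],
)

```text
clock: 8.2
ee_pos: [473.9, -61.2, 75.6]
ee_rot: [[-0.165, 0.986, -0.0], [0.986, 0.165, 0.0], [0.0, -0.0, -1.0]]
wrist_force: [0.0, -0.8, 0.1]
grip_width: 0.3
gripper_force: 0.0
```

Emit:
jog_arm(
  steps=[
    [0,0,0,0,0,0,-0.47],
    [0,0,0,0,0,0,-0.6],
    [0,0,0,0,0,0,-0.6],
    [0,0,0,0,0,0,-0.6],
  ],
)

```text
clock: 8.7
ee_pos: [473.3, -61.3, 75.5]
ee_rot: [[-0.165, 0.986, -0.001], [0.986, 0.165, 0.0], [0.0, -0.001, -1.0]]
wrist_force: [-3.9, -1.2, 3.7]
grip_width: 0.255
gripper_force: 30.0
```

Emit:
jog_arm(
  steps=[
    [-0.0002,0.0005,0,0,0,0,-0.6],
    [0,0,0,0,0,0,-0.6],
    [-0.0002,0.0005,0,0,0,0,-0.6],
    [0,0,0,0,0,0,-0.6],
    [0,0,0,0,0,0,-0.6],
  ],
)

```text
clock: 9.32
ee_pos: [473.7, -61.4, 75.5]
ee_rot: [[-0.165, 0.986, -0.002], [0.986, 0.165, 0.001], [0.001, -0.002, -1.0]]
wrist_force: [-6.9, -1.0, 5.8]
grip_width: 0.253
gripper_force: 30.0
```

```bash
python3 - <<'E'
from h import *
from plant import *
s=snapshot("top"); cv2.imwrite("pics/t2.png",cv2.resize(s["pixels"][150:220,240:360,::-1],None,fx=6,fy=6,interpolation=cv2.INTER_CUBIC))
print(np.round(get_state()["wrist_force"],1),get_state()["ee_pos"])
E
```

```text
[-6.4 -0.2  6.5] [473.68938305 -61.36848052  75.4826224 ]
```

View pics/t2.png

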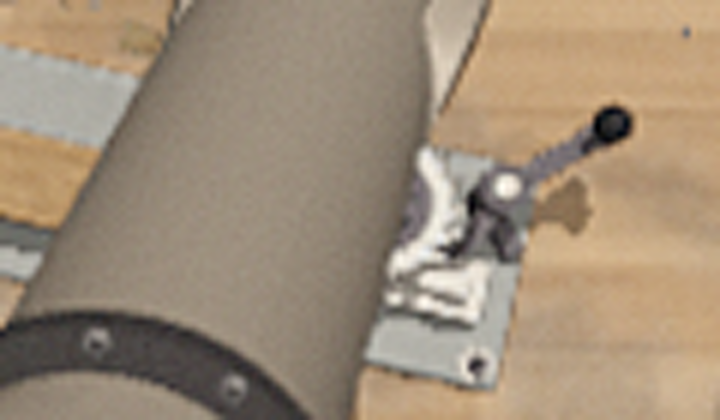

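The pawl nose is visible beside the arm at about (460,240) in the crop, still touching the wheel. I'll step forward and watch that patch for the snap.

```bash
cat > chk.py <<'E'
from h import *
from plant import *
import os
s=snapshot("top"); p=s["pixels"][182:196,312:330].astype(int)
if not os.path.exists("ref.npy"): np.save("ref.npy",p)
st=get_state(); f=st["wrist_force"]; u=np.array([.977,-.214])
print("diff",np.abs(p-np.load("ref.npy")).mean().round(2),"Ffwd",round(-float(f[:2]@u),2),"pos",np.round(st["ee_pos"],2),"clk",st["clock"])
E
python3 chk.py
```

```text
diff 0.0 Ffwd 6.47 pos [473.68 -61.4   75.47] clk 9.425
```

Emit:
jog_arm(
  steps=[
    [-0.0002,0.0005,0,0,0,0,-0.6],
    [0,0,0,0,0,0,-0.6],
    [-0.0002,0.0005,0,0,0,0,-0.6],
    [0,0,0,0,0,0,-0.6],
    [0,0,0,0,0,0,-0.6],
  ],
)

```text
clock: 10.05
ee_pos: [474.0, -61.4, 75.4]
ee_rot: [[-0.165, 0.986, -0.004], [0.986, 0.165, 0.001], [0.002, -0.004, -1.0]]
wrist_force: [-8.5, 1.0, 9.3]
grip_width: 0.256
gripper_force: 30.0
```

```bash
python3 chk.py
```

```text
diff 2.88 Ffwd 8.44 pos [474.   -61.45  75.45] clk 10.1
```

Emit:
jog_arm(
  steps=[
    [-0.0002,0.0005,0,0,0,0,-0.6],
    [0,0,0,0,0,0,-0.6],
    [-0.0002,0.0005,0,0,0,0,-0.6],
    [0,0,0,0,0,0,-0.6],
    [0,0,0,0,0,0,-0.6],
  ],
)

```text
clock: 10.72
ee_pos: [474.3, -61.5, 75.4]
ee_rot: [[-0.165, 0.986, -0.005], [0.986, 0.165, 0.002], [0.003, -0.005, -1.0]]
wrist_force: [-10.7, 0.4, 12.7]
grip_width: 0.256
gripper_force: 30.0
```

```bash
python3 chk.py
```

```text
diff 3.29 Ffwd 10.67 pos [474.27 -61.54  75.41] clk 10.775
```

Emit:
jog_arm(
  steps=[
    [-0.0002,0.0005,0,0,0,0,-0.6],
    [0,0,0,0,0,0,-0.6],
    [-0.0002,0.0005,0,0,0,0,-0.6],
    [0,0,0,0,0,0,-0.6],
    [0,0,0,0,0,0,-0.6],
  ],
)

```text
clock: 11.4
ee_pos: [474.8, -61.6, 75.4]
ee_rot: [[-0.165, 0.986, -0.006], [0.986, 0.165, 0.002], [0.003, -0.006, -1.0]]
wrist_force: [-11.7, 1.5, 15.5]
grip_width: 0.257
gripper_force: 30.0
```

```bash
python3 chk.py
```

```text
diff 7.36 Ffwd 12.01 pos [474.8  -61.65  75.37] clk 11.45
```

Emit:
jog_arm(
  steps=[
    [-0.0002,0.0005,0,0,0,0,-0.6],
    [0,0,0,0,0,0,-0.6],
    [0,0,0,0,0,0,-0.6],
  ],
)

```text
clock: 11.82
ee_pos: [475.1, -61.7, 75.4]
ee_rot: [[-0.165, 0.986, -0.007], [0.986, 0.165, 0.002], [0.003, -0.006, -1.0]]
wrist_force: [-12.8, 2.0, 15.1]
grip_width: 0.253
gripper_force: 30.0
```

```bash
python3 chk.py; python3 -c "
from h import *
from plant import *
s=snapshot('top'); cv2.imwrite('pics/t3.png',cv2.resize(s['pixels'][150:220,240:360,::-1],None,fx=6,fy=6,interpolation=cv2.INTER_CUBIC))"
```

```text
diff 10.56 Ffwd 12.77 pos [475.11 -61.74  75.35] clk 11.875
```

Emit:
jog_arm(
  steps=[
    [-0.0002,0.0005,0,0,0,0,-0.6],
    [0,0,0,0,0,0,-0.6],
    [0,0,0,0,0,0,-0.6],
  ],
)

```text
clock: 12.3
ee_pos: [475.4, -61.8, 75.3]
ee_rot: [[-0.165, 0.986, -0.007], [0.986, 0.165, 0.002], [0.004, -0.007, -1.0]]
wrist_force: [-14.2, 2.1, 17.2]
grip_width: 0.255
gripper_force: 30.0
```

```bash
python3 chk.py; python3 -c "
from h import *
from plant import *
s=snapshot('top'); cv2.imwrite('pics/t4.png',cv2.resize(s['pixels'][150:220,240:360,::-1],None,fx=6,fy=6,interpolation=cv2.INTER_CUBIC))"
```

```text
diff 19.33 Ffwd 13.48 pos [475.42 -61.78  75.36] clk 12.35
```

Diff jumped to 19, so I'll look at the pawl.

View pics/t4.png

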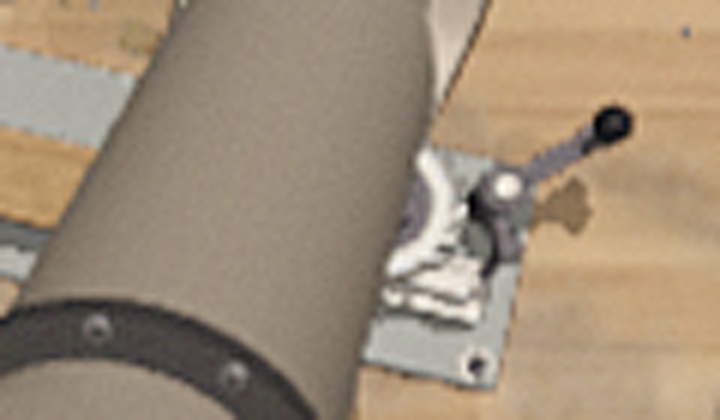

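The pawl has sprung out: its nose is at about (490,268), with a clear gap to the wheel and about 57 mm from the axle. Next I ease the crank back along its arc.

Emit:
jog_arm(
  steps=[
    [0.0007,-0.0019,0,0,0,0,-0.6],
    [0.0007,-0.0019,0,0,0,0,-0.6],
    [0.0009,-0.0023,0,0,0,0,-0.6],
    [0.0008,-0.0024,0,0,0,0,-0.6],
    [0.0007,-0.0024,0,0,0,0,-0.6],
    [0.0007,-0.0024,0,0,0,0,-0.6],
    [0.0006,-0.0024,0,0,0,0,-0.6],
    [0.0005,-0.0025,0,0,0,0,-0.6],
  ],
)

```text
clock: 13.4
ee_pos: [460.6, -59.6, 75.7]
ee_rot: [[-0.165, 0.986, 0.001], [0.986, 0.165, -0.0], [-0.0, 0.001, -1.0]]
wrist_force: [2.1, -1.1, -5.7]
grip_width: 0.254
gripper_force: 30.0
```

```bash
cat > kn.py <<'E'
from h import *
from plant import *
a=np.radians(-12.4); M=np.array([[np.cos(a),-np.sin(a)],[np.sin(a),np.cos(a)]])
# wheel=-0.03 at TCP (475.4,-61.8): centre of the arc from there
ax=np.array([475.4,-61.8])-M@[70*np.sin(.03),70*np.cos(.03)]
st=get_state(); v=M.T@(np.array(st["ee_pos"])[:2]-ax)
print("axle",ax.round(1),"th",np.arctan2(-v[0],v[1]).round(3),"r",np.linalg.norm(v).round(1),"F",np.round(st["wrist_force"],1),st["clock"])
for th in(.3,.4,.5,.6): print(th,tool([*(ax+M@[-70*np.sin(th),70*np.cos(th)]),75.4])[0])
E
python3 kn.py
```

```text
axle [ 458.3 -129.7] th 0.184 r 70.1 F [ 2.1 -1.1 -5.7] 13.4
0.3 [ 1.  -8.   0.3]
0.4 [  1.3 -15.    0.2]
0.5 [  0.8 -22.    0.2]
0.6 [ -0.4 -28.9   0.2]
```

Emit:
jog_arm(
  steps=[
    [0.0004,-0.0036,0,0,0,0,-0.6],
    [0.0003,-0.0036,0,0,0,0,-0.6],
    [0.0002,-0.0036,0,0,0,0,-0.6],
    [0.0001,-0.0036,0,0,0,0,-0.6],
    [-0.0001,-0.0036,0,0,0,0,-0.6],
    [-0.0003,-0.0036,0,0,0,0,-0.6],
    [-0.0004,-0.0036,0,0,0,0,-0.6],
    [-0.0006,-0.0036,0,0,0,0,-0.6],
  ],
)

```text
clock: 14.4
ee_pos: [431.4, -64.8, 75.6]
ee_rot: [[-0.165, 0.986, -0.001], [0.986, 0.165, 0.001], [0.001, -0.001, -1.0]]
wrist_force: [1.2, 4.8, -2.3]
grip_width: 0.259
gripper_force: 30.0
```

```bash
python3 kn.py
```

```text
axle [ 458.3 -129.7] th 0.61 r 70.3 F [ 1.2  4.8 -2.3] 14.4
0.3 [ 1.3 21.6  0.2]
0.4 [ 1.5 14.6  0.2]
0.5 [1.  7.7 0.2]
0.6 [-0.1  0.8  0.2]
```

Emit:
jog_arm(
  steps=[
    [0,0,0,0,0,0,-0.6],
    [0,0,0,0,0,0,-0.6],
    [0,0,0,0,0,0,-0.2],
    [0,0,0,0,0,0,0],
    [0,0,0,0,0,0,0],
    [0,0,-0.03,0,0,0,0],
    [0,0,-0.04,0,0,0,0.5],
    [0,0,-0.03,0,0,0,0.5],
  ],
)

```text
clock: 15.4
ee_pos: [432.3, -65.5, 177.0]
ee_rot: [[-0.164, 0.986, 0.001], [0.986, 0.164, -0.0], [-0.001, 0.001, -1.0]]
wrist_force: [0.5, 0.4, -0.1]
grip_width: 0.69
gripper_force: 0.0
```

```bash
cat > bl.py <<'E'
from h import *
from plant import *
s=snapshot("side"); hs=cv2.cvtColor(s["pixels"],cv2.COLOR_RGB2HSV); np.savez("side1.npz",**s)
cv2.imwrite("pics/s2.png",cv2.resize(s["pixels"][120:240,210:320,::-1],None,fx=5,fy=5,interpolation=cv2.INTER_CUBIC))
a=np.radians(-12.36); M=np.array([[np.cos(a),-np.sin(a)],[np.sin(a),np.cos(a)]]); o=np.array([454.0,-21])
for c in(57.5,50): print(c,(M@[0,c]+o).round(1),tool([*(M@[0,c]+o),22]))
E
python3 bl.py
```

```text
57.5 [466.3  35.2] (array([ 94.5,  47.4, 158. ]), array([434.1, -65.9, 179.8]), np.float64(9.4), array([-0.7 ,  0.16,  0.8 ,  2.18, -0.15,  0.85,  0.35]))
50 [464.7  27.8] (array([ 87.5,  44.6, 158. ]), array([434.1, -65.9, 179.8]), np.float64(9.4), array([-0.7 ,  0.16,  0.8 ,  2.18, -0.15,  0.85,  0.35]))
```

View pics/s2.png

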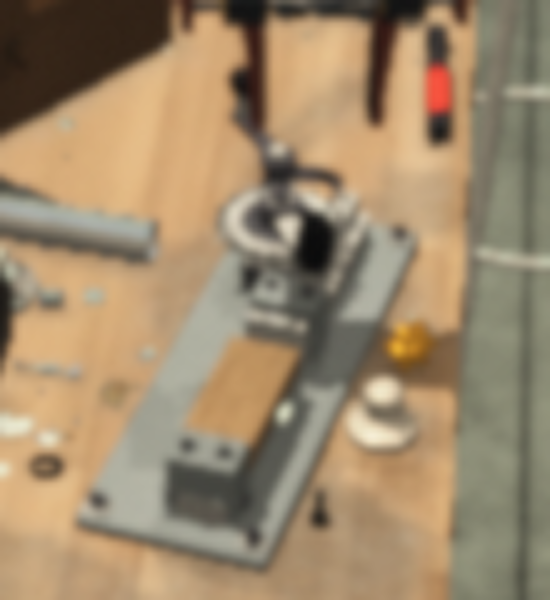

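The crank is round at the front and the jaw has backed off with a visible gap. The block is still on the rail, at about (245,390) in the crop. Next I go to the block.

Emit:
jog_arm(
  steps=[
    [0.0475,0.0235,0,0,0,0,0.6],
    [0.0475,0.0235,0,0,0,0,0.6],
    [0,0,0,0,0,7.3,0.6],
    [0,0,0,0,0,7.3,0.6],
    [0,0,0.05,0,0,7.2,0.6],
    [0,0,0.03,0,0,0,0.6],
    [0,0,0,0,0,0,0.6],
  ],
)

```text
clock: 16.32
ee_pos: [461.0, 35.7, 94.0]
ee_rot: [[0.213, 0.977, -0.004], [0.977, -0.213, -0.002], [-0.003, -0.003, -1.0]]
wrist_force: [-0.2, -0.5, 0.1]
grip_width: 0.795
gripper_force: 0.0
```

```bash
python3 -c "
from h import *
print(tool([467,34.5,22]))"
```

```text
(array([ 0.3,  6.3, 72. ]), array([461. ,  35.7,  94. ]), np.float64(-12.3), array([-0.79,  0.39,  0.71,  2.2 , -0.4 ,  0.69, -0.02]))
```

Emit:
jog_arm(
  steps=[
    [0,0.004,0.03,0,0,0,0.6],
    [0,0,0.025,0,0,0,0.6],
    [0,0,0.015,0,0,0,0.6],
    [0,0,0,0,0,0,0.6],
    [0,0,0,0,0,0,0.2],
    [0,0,0,0,0,0,0.1],
  ],
)

```text
clock: 17.08
ee_pos: [467.1, 35.8, 26.5]
ee_rot: [[0.213, 0.977, 0.002], [0.977, -0.213, 0.001], [0.001, 0.001, -1.0]]
wrist_force: [-0.6, 0.4, 0.7]
grip_width: 0.615
gripper_force: 0.0
```

Emit:
jog_arm(
  steps=[
    [0,0,0,0,0,0,-0.2],
    [0,0,0,0,0,0,-0.2],
    [0,0,0,0,0,0,-0.2],
    [0,0,0,0,0,0,-0.2],
  ],
)

```text
clock: 17.58
ee_pos: [466.9, 35.8, 26.2]
ee_rot: [[0.213, 0.977, 0.001], [0.977, -0.213, 0.001], [0.001, 0.001, -1.0]]
wrist_force: [-1.6, 0.5, 6.7]
grip_width: 0.496
gripper_force: 30.0
```

Gripped, but the finger ends are below the block's underside, which would hit the bench when placing. I'll regrip 7 mm higher.

Emit:
jog_arm(
  steps=[
    [0,0,0,0,0,0,0.2],
    [0,0,0,0,0,0,0.2],
    [0,0,-0.008,0,0,0,0.2],
    [0,0,0,0,0,0,0.2],
    [0,0,0,0,0,0,-0.2],
    [0,0,0,0,0,0,-0.2],
    [0,0,0,0,0,0,-0.2],
  ],
)

```text
clock: 18.45
ee_pos: [466.5, 35.7, 33.7]
ee_rot: [[0.213, 0.977, 0.0], [0.977, -0.213, 0.0], [0.0, -0.0, -1.0]]
wrist_force: [-0.6, 0.2, 3.8]
grip_width: 0.502
gripper_force: 30.0
```

```bash
python3 -c "
from h import *
t=dict(np.load('top0.npz'))
print('box corner',onz(t,399,153,0).round(),onz(t,399,153,60).round(),onz(t,329,100,0).round(),'marker',onz(t,361,218,10).round(),onz(t,406,217,10).round(),'vise',onz(t,400,183,20).round(),onz(t,422,200,100).round())
print(tool([485,-330,150]))"
```

```text
box corner [ 567. -440.    0.] [ 553. -416.   60.] [ 738. -222.    0.] marker [ 361. -311.   10.] [ 366. -449.   10.] vise [ 469. -431.   20.] [ 408. -460.  100.]
(array([-353.4,   95.9, -116.4]), array([466.5,  35.7,  33.7]), np.float64(-12.3), array([-0.68,  0.5 ,  0.59,  2.21, -0.53,  0.56,  0.09]))
```

Emit:
jog_arm(
  steps=[
    [0,0,-0.02,0,0,0,-0.2],
    [0,0,-0.05,0,0,0,-0.2],
    [0,0,-0.05,0,0,0,-0.2],
    [0,0,0,0,0,0,-0.2],
  ],
)

```text
clock: 18.95
ee_pos: [468.6, 36.0, 156.3]
ee_rot: [[0.213, 0.977, 0.005], [0.977, -0.213, 0.003], [0.004, 0.005, -1.0]]
wrist_force: [-0.4, 0.2, -1.2]
grip_width: 0.504
gripper_force: 30.0
```

Emit:
jog_arm(
  steps=[
    [-0.04,0.01,0,0,0,0,-0.2],
    [-0.05,0.012,0,0,0,0,-0.2],
    [-0.05,0.012,0,0,0,0,-0.2],
    [-0.05,0.012,0,0,0,0,-0.2],
    [-0.05,0.012,0,0,0,0,-0.2],
    [-0.05,0.012,0,0,0,0,-0.2],
    [-0.04,0.01,0,0,0,0,-0.2],
    [-0.02,0.005,0,0,0,0,-0.2],
  ],
)

```text
clock: 19.95
ee_pos: [473.5, -326.7, 152.1]
ee_rot: [[0.216, 0.976, -0.002], [0.976, -0.216, -0.0], [-0.001, -0.002, -1.0]]
wrist_force: [0.1, 0.4, -0.7]
grip_width: 0.501
gripper_force: 30.0
```

```bash
python3 -c "
from h import *
from plant import *
s=snapshot('side'); cv2.imwrite('pics/s3.png',cv2.resize(s['pixels'][80:230,190:320,::-1],None,fx=4,fy=4,interpolation=cv2.INTER_CUBIC))
print(tool([475,-325,5]))"
```

```text
(array([  4.4,   1. , 147.4]), array([ 473.3, -328.7,  152.4]), np.float64(-12.5), array([-0.08,  0.49,  0.78,  1.9 , -0.43,  0.92,  0.68]))
```

View pics/s3.png

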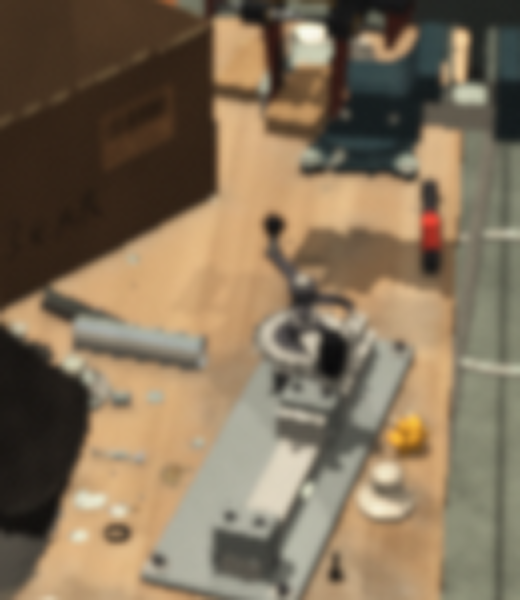

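The block is held level between the fingers at about (303,105), the rail is empty and the lever is clear. I'll lower it onto the bench.

Emit:
jog_arm(
  steps=[
    [0,0,0.05,0,0,0,-0.2],
    [0,0,0.05,0,0,0,-0.2],
    [0,0,0.03,0,0,0,-0.2],
    [0,0,0.01,0,0,0,-0.2],
    [0,0,0,0,0,0,-0.2],
    [0,0,0,0,0,0,-0.2],
  ],
)

```text
clock: 20.75
ee_pos: [475.7, -324.9, 14.7]
ee_rot: [[0.213, 0.977, 0.002], [0.977, -0.213, -0.001], [-0.0, 0.002, -1.0]]
wrist_force: [0.1, 0.2, -0.3]
grip_width: 0.498
gripper_force: 30.0
```

Emit:
jog_arm(
  steps=[
    [0,0,0.005,0,0,0,-0.2],
    [0,0,0.003,0,0,0,-0.2],
    [0,0,0.001,0,0,0,-0.2],
    [0,0,0.001,0,0,0,-0.2],
    [0,0,0,0,0,0,-0.2],
    [0,0,0,0,0,0,-0.2],
  ],
)

```text
clock: 21.5
ee_pos: [475.0, -324.5, 3.8]
ee_rot: [[0.213, 0.977, 0.0], [0.977, -0.213, 0.0], [0.0, 0.0, -1.0]]
wrist_force: [-1.2, 0.5, 2.1]
grip_width: 0.503
gripper_force: 30.0
```

Bench contact is light (2 N). I'll release and rise.

Emit:
jog_arm(
  steps=[
    [0,0,0,0,0,0,0.1],
    [0,0,0,0,0,0,0.4],
    [0,0,0,0,0,0,0.4],
    [0,0,-0.03,0,0,0,0.4],
    [0,0,-0.05,0,0,0,0.4],
    [0,0,-0.06,0,0,0,0.4],
    [0,0,-0.06,0,0,0,0.4],
    [0,0,0,0,0,0,0.4],
  ],
)

```text
clock: 22.5
ee_pos: [477.1, -326.4, 208.1]
ee_rot: [[0.213, 0.977, 0.008], [0.977, -0.213, -0.003], [-0.002, 0.008, -1.0]]
wrist_force: [0.3, 0.5, -1.4]
grip_width: 0.7
gripper_force: 0.0
```

```bash
python3 -c "
from h import *
from plant import *
s=snapshot('side'); cv2.imwrite('pics/s4.png',cv2.resize(s['pixels'][80:230,190:320,::-1],None,fx=4,fy=4,interpolation=cv2.INTER_CUBIC))
print(get_state()['ee_pos'],get_state()['grip_width'])"
```

```text
[ 476.05336911 -325.02320003  205.45021669] 0.6961395332720681
```

View pics/s4.png

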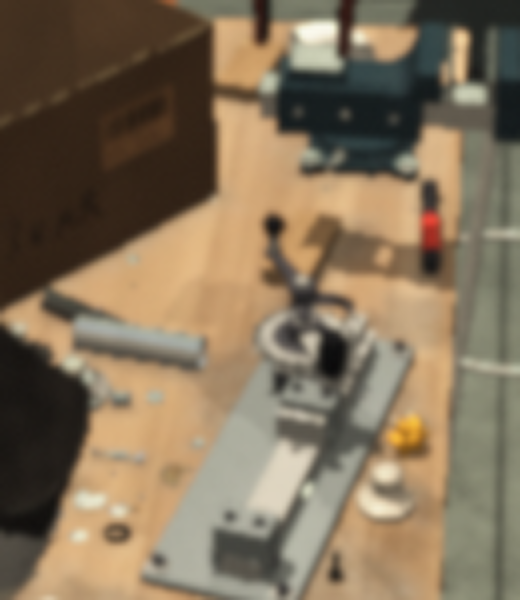

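The block lies flat on the bench beyond the lever at about (315,245), in shadow. The pawl is out and the crank is back, and the gripper is clear. I'm handing in.

```bash
python3 -c "
from plant import *
print(finish_job())"
```

```text
the job is handed in; nothing more can be done
None
```

The job is handed in, with no verdict returned: the pawl sprang clear, the crank was eased back about 0.6 rad (roughly 12 mm of jaw travel), and the block lies flat on the bench about 290 mm to the right of the clamp's origin, after about 22.5 of the 67 s.

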